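Steady the rocking parcel scale

TASK

The parcel scale on the wrapping table rocks because its front right foot is screwed up too far. Turn the black levelling wheel above that foot until all four feet carry the scale's weight and it no longer rocks on either diagonal, without screwing the foot out so far that it rocks the other way. Leave the scale standing where it is, let go of it, and do not disturb the other things on the table.

Things in the scene. Friction and masses are not known exactly. Their poses are not given: they have to be found in the camera images.
- scale: Low white parcel scale, 240 (x) by 262 (y) mm, standing loose on four corner feet at x = +-96, y = +-112 mm; 1.4 to 1.9 kg. Origin on the table under its centre; x points from its front (console with dark display, on the robot's side) to its back, y to its left seen from the front, z up. A round boss of 38 mm diameter, top at z = 38 mm, sits over each foot.
- wheel_grip (a point): On the axis of the levelling wheel, 12 mm below its top. Upright fluted black knob, 33 mm diameter, 32 mm tall (z = 48 to 80 mm), on the front right boss (scale x = -96, y = -112 mm). Clockwise seen from above sends the foot under it down, 6 mm a turn; the wheel keeps its own height. Friction 0.04 N m; it stays as left. Nearly 2 turns between stops, past the right place both ways.
- wheel_top (a point): Centre of the wheel's flat top, z = 80 mm in the scale. The foot under it starts too short and hangs unseen 1.5 to 6 mm over the table; the scale stands level on the other three. Pressed here with 2 to 5 N the corner sinks until the foot meets the table (under 0.5 mm at 6 N once the foot bears: each rubber foot gives 0.04 mm per N); released, it comes back up.
- rear_left_boss (a point): Top of the small steel cap on the rear left boss, z = 44 mm in the scale, diagonally opposite the wheel. The other three feet are fixed and equal. From where the front right foot just meets the table unpressed, about 0.6 mm more (0.6 rad of the wheel) shares the weight well and lifts the wheel's corner by about 0.5 mm; beyond about 1.2 mm it rocks on the other diagonal.
- pan (a point): Centre of the bright steel pan, 142 (x) by 200 (y) mm, top at z = 43 mm in the scale. Nothing on the scale is higher than this except the steel cap tops (44 mm) and the wheel, so there is room for fingers round the wheel above z = 46 mm.
- parcel: Bystander: brown gift box with a green ribbon, 112x134x60 mm, origin under its centre, on the right of the scale. Leave it alone.
- tape_roll: Bystander: roll of tape lying flat, 96 mm across, 25 mm high, origin under its centre, on the left in front of the scale. Leave it alone.
- soap: Bystander: bar of soap in a paper band, 63x82x25 mm, origin under its centre, on the left of the scale. Leave it alone.

How it is judged:
At the end, for the whole second after the job is handed in: Released and at rest, each of the four feet presses on the table with more than 0.5 N; the scale is level within 0.02 rad and within 40 mm of where it stood (contact force between each of foot_fr_c0, foot_fl_c0, foot_rl_c0, foot_rr_c0 and anything else above 0.5 N and angle between scale's own z axis and vertical below 0.02 rad and distance of scale from where it was at the start of the episode below 0.04 m and linear speed of scale below 0.01 m/s and angular speed of scale below 0.05 rad/s); the robot touches nothing.
It fails at once if the gift box is pushed away by more than 30 mm (distance of parcel from where it was at the start of the episode above 0.03 m).
It fails at once if the roll of tape is pushed away by more than 30 mm (distance of tape_roll from where it was at the start of the episode above 0.03 m).
It fails at once if the bar of soap is pushed away by more than 30 mm (distance of soap from where it was at the start of the episode above 0.03 m).
It also fails if it takes over 64 s, if anything falls off the work surface, if the arm or the gripper's body presses on something with over 40 N, if the wrist force passes 120 N, or if a joint passes its speed limit or range.

ROBOT

A 6-joint arm with a two-finger parallel gripper is mounted at the origin on a cart in front of the work surface, level with it; the furniture and walls round the work are solid. World frame = base frame: x ahead of the robot, y to its left, z up, the work surface at z = 0. Lengths are in m, angles in rad, forces in N, time in s.
With the tool pointing down it reaches from about 0.25 to 0.775 m from the base axis. Payload 4 kg.
Tool frame: the origin (TCP) lies midway between the tips of the shut fingers; the grasp point (between the pads) lies grip_point_offset behind it (grip_point_offset is the distance from the TCP to the grasp point, in m); z points along the fingers, y is the direction in which the jaws open and shut (so a half turn about z gives the same grasp; the last joint's range is limited). The gripper opens to 85 mm and grips with 20 to 120 N. Pads are 22 mm wide; open, the fingers measure 114 mm over their backs; the gripper's body (76 mm by 85 mm) begins 54 mm behind the grasp point. The pads swing forward as they close: fully open they stand 13 mm farther back than shut.
Start: joints at [1.227, 0.087, 1.371, -0, 1.684, -0.103], TCP at [0.131, 0.534, 0.231] pointing down, gripper open.
Joint ranges: [-3.1, 3.1], [-0.76, 2.03], [0.27, 2.55], [-1.08, 4.22], [0.17, 2.65], [-2.57, 2.57]. Speed limits (rad/s): [2.79, 2.79, 3.14, 3.14, 3.14, 3.14].

INTERFACE

Orientations are given as a 3x3 rotation matrix whose columns are the frame's x, y, z axes.
In Python, from plant import * gives the robot as it stands.
- The arm moves only by the tool move_arm, never from a script. Its argument "motion" is a list of rows, each an object of numbers: "grip": the finger opening in cm, from 0 to 8.54; "dx", "dy", "dz": the shift along the tool's x, y, z in cm; "wx", "wy", "wz": the turn, a rotation vector about the tool's x, y, z in rad. A call has 1 to 20 rows; each row is the pose to reach, as a shift and turn from the pose commanded when the call began, along the tool's axes at that moment; what a row does not reach only later rows make up. A row lasts 1/12 s, in which the tool goes at most 41.7 mm and 7.16 degrees, less where a joint would pass 70% of its speed; a pose out of reach is approached as far as the arm can. A call with a gripper value outside its range is refused whole. The fingers move at their own pace and stop on an object; "squeeze" is the grip in N (left out, the last holds). Time passes only in rows, so rows that repeat a pose let the fingers close. It gives the time, the measured TCP pose, the force and the opening at its end, in the units of the state.
- observe(): the state, without advancing time (a new reading comes with each control period).
- camera(name): name is "scene" or "top" or "wrist"; returns the picture (420x560x3 uint8, red, green, blue); there is no depth.
- get_calibration(name): a dict with "fx", "fy", "cx", "cy" (pixels), "pose" (4x4, takes a point from camera to world coordinates); the wrist camera has in their place "tool_from_camera" (4x4, takes a point from camera to tool coordinates, whose origin is the TCP and whose axes are the flange's). Camera axes: x right, y down, z forward; pixel columns grow to the right and rows downward; lengths in m; the calibration is good to about 2 mm. A picture is of the moment at which its call begins: read the wrist's pose just before it. get_calibration takes no time and is no camera call.
- job_done(): hands the job in, once; it reports no verdict.
The state is a dict: "t": time; "joint_pos": joint angles; "dq": joint speeds; "joint_torque": joint torques, N m; "eef_pos": TCP position; "tool_rot": TCP orientation; "contact_force": force on the tool from outside, world axes, zero at the start; "ft_torque": the same for the moment, N m; "finger_gap": opening from 0.0 (shut) to 1.0 (fully open).
Only numpy, scipy, OpenCV 4.12 (cv2) and the standard library are available. Lean on these libraries where they do the work, as an engineer would, in place of code of your own. Each camera call takes 0.05 s, during which the arm holds its last target. There are 200 camera calls.

## Working session

There is one attempt and no reset: what is moved stays moved. The work goes in short steps, Python scripts to look and compute and a tool call to move; the robot and the scene stay as the last step left them, time stands still between calls to the robot, and variables do not carry over. Pictures are saved under pics/ and viewed, about 8 in all and at most 12, crops included, and the job is handed in when it is done.

Besides the shell and the picture viewer there is one more tool, called after "Request:" as name(argument=value, ...), one argument or row to a line, values as JSON. move_arm: Moves the arm, as the interface text tells. Its arguments: {"type":"object","properties":{"motion":{"type":"array"},"squeeze":{"type":"number"}},"required":["motion"]}

```bash
ls; mkdir -p pics
python3 - <<'E'
from plant import *
import cv2,numpy as np
s=observe();print({k:np.round(v,3).tolist() for k,v in s.items()})
try: print(grip_point_offset)
except Exception as e: print(e)
a=camera("top");b=camera("scene")
cv2.imwrite("pics/top.png",a[:,:,::-1]);cv2.imwrite("pics/scene.png",b[:,:,::-1])
for n in("top","scene","wrist"):print(n,get_calibration(n))
E
```

```text
pics
{'t': 0.0, 'joint_pos': [1.227, 0.088, 1.372, -0.0, 1.684, -0.103], 'dq': [-0.0, 0.001, 0.002, 0.001, -0.001, -0.001], 'joint_torque': [0.002, -35.186, -31.328, 0.0, 0.011, 0.0], 'eef_pos': [0.131, 0.534, 0.23], 'tool_rot': [[-0.971, 0.238, -0.001], [0.238, 0.971, -0.002], [0.0, -0.002, -1.0]], 'contact_force': [0.957, -0.7, 0.022], 'ft_torque': [-0.056, -0.027, 0.021], 'finger_gap': 1.005}
0.0187
top {'fx': 507.95113454805966, 'fy': 507.95113454805966, 'cx': 283.5520725854314, 'cy': 217.2980818998276, 'pose': array([[ 0.021884  , -0.99492936,  0.09816645,  0.39668174],
       [-0.99968386, -0.02056064,  0.01447237, -0.01344399],
       [-0.01238062, -0.09845213, -0.99506477,  1.49418357],
       [ 0.        ,  0.        ,  0.        ,  1.        ]])}
scene {'fx': 469.76878450167385, 'fy': 469.76878450167385, 'cx': 282.02809332997265, 'cy': 212.33041326401715, 'pose': array([[ 0.65575018, -0.36688633,  0.65983795, -0.37038458],
       [-0.75496992, -0.32269338,  0.57086724, -0.78659596],
       [ 0.00348195, -0.8725041 , -0.48859438,  0.77553356],
       [ 0.        ,  0.        ,  0.        ,  1.        ]])}
wrist {'fx': 309.29011556878555, 'fy': 309.29011556878555, 'cx': 274.18028456787187, 'cy': 208.65499852445723, 'tool_from_camera': array([[-1.11210320e-03, -9.45510103e-01, -3.25590860e-01,
         8.47925020e-02],
       [ 9.99999372e-01, -1.00740654e-03, -4.90153331e-04,
         1.18059729e-03],
       [ 1.35442565e-04, -3.25591200e-01,  9.45510630e-01,
        -1.43193135e-01],
       [ 0.00000000e+00,  0.00000000e+00,  0.00000000e+00,
         1.00000000e+00]])}
```

View pics/top.png

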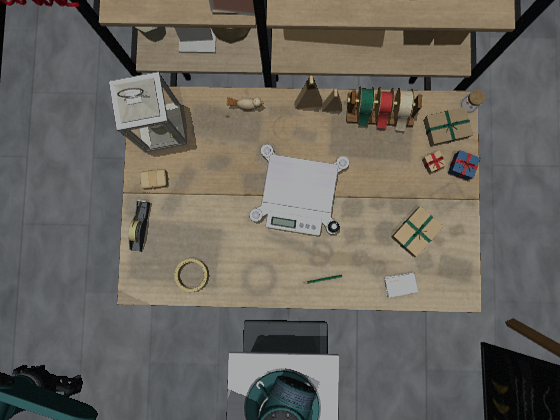

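View pics/scene.png

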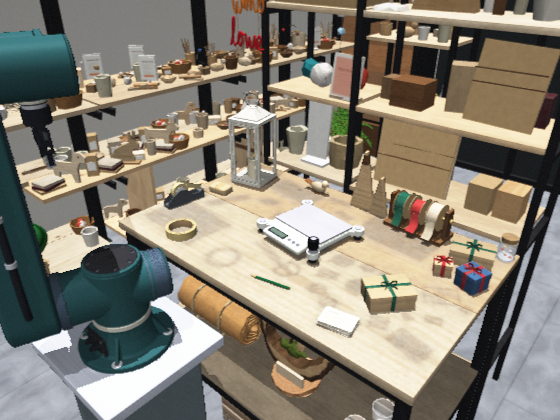

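The top view shows the scale at the centre, with bosses at about (267,152), (343,162) and (257,215), and the black wheel at (334,227). In the scene view the wheel is near (314,243). The parcel is well to the right, and the tape and soap are on the left.

```bash
cat > h.py <<'E'
from plant import *
import cv2,numpy as np
def ray(name,uv,s=None):
    c=get_calibration(name)
    d=np.array([(uv[0]-c['cx'])/c['fx'],(uv[1]-c['cy'])/c['fy'],1])
    if name=='wrist':
        T=np.eye(4);T[:3,:3]=s['tool_rot'];T[:3,3]=s['eef_pos'];P=T@c['tool_from_camera']
    else:P=c['pose']
    d=P[:3,:3]@d;return P[:3,3],d/np.linalg.norm(d)
def plane(r,z):return r[0]+r[1]*(z-r[0][2])/r[1][2]
def tri(rs):
    A=sum(np.eye(3)-np.outer(d,d) for o,d in rs);b=sum((np.eye(3)-np.outer(d,d))@o for o,d in rs)
    p=np.linalg.solve(A,b);return p,[np.linalg.norm((np.eye(3)-np.outer(d,d))@(p-o)) for o,d in rs]
E
python3 - <<'E'
from h import *
pt=cv2.imread("pics/top.png");ps=cv2.imread("pics/scene.png")
a=cv2.resize(pt[135:250,240:360],None,fx=5,fy=5,interpolation=cv2.INTER_CUBIC)[:,:]
b=cv2.resize(ps[190:270,250:370],None,fx=5,fy=5,interpolation=cv2.INTER_CUBIC)
out=np.zeros((600,800,3),np.uint8)
out[:]=0
a=cv2.resize(a,(400,383));b=cv2.resize(b,(400,267));out[:383,:400]=a;out[:267,400:]=b
cv2.imwrite("pics/crop.png",out)
for n,im,(u0,v0,u1,v1) in(("top",pt,(318,212,350,245)),("scene",ps,(300,228,328,270))):
    m=(im[v0:v1,u0:u1].max(2)<70).astype(np.uint8)
    k,l,st,c=cv2.connectedComponentsWithStats(m)
    for i in range(1,k):
        if st[i,4]>15:print(n,st[i]+[u0,v0,0,0,0],c[i]+[u0,v0])
for uv,z in(((267,152),.044),((343,162),.044),((257,215),.044),((334,227),.08)):print(uv,plane(ray("top",uv),z).round(4))
E
```

```text
top [328 221  12  12  77] [333.05194805 226.71428571]
scene [308 237  11  14 115] [312.76521739 244.11304348]
scene [308 260   9   4  26] [312.15384615 261.42307692]
(267, 152) [0.7295 0.0599 0.044 ]
(343, 162) [ 0.7042 -0.161   0.044 ]
(257, 215) [0.5448 0.084  0.044 ]
(334, 227) [ 0.5119 -0.1342  0.08  ]
```

View pics/crop.png

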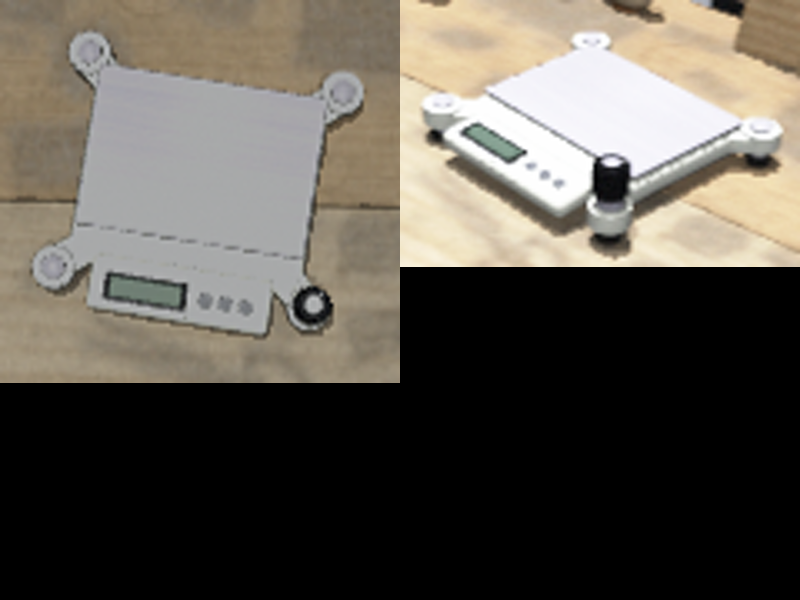

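The wheel has a light top face ringed in black. The top-view centre is at about (333.9,226.5) and the scene-view centre at about (313.3,238). I'll triangulate it while moving to a hover, with the fingers shut and joint 6 near its low end.

Run:
```python
from h import *
print(tri([ray("top",(333.9,226.5)),ray("scene",(313.3,238))]))
```

```text
(array([ 0.51388236, -0.13454505,  0.08133439]), [np.float64(0.0010394925377846548), np.float64(0.0010394925377845952)])
```

Request:
move_arm(
  motion=[
    {"dx":-53.2,"dy":-56,"dz":6,"wz":-0.71,"grip":0},
    {"dx":-53.2,"dy":-56,"dz":6,"wz":-0.71,"grip":0},
    {"dx":-53.2,"dy":-56,"dz":6,"wz":-0.71,"grip":0},
    {"dx":-53.2,"dy":-56,"dz":6,"wz":-0.71,"grip":0},
    {"dx":-53.2,"dy":-56,"dz":6,"wz":-0.71,"grip":0},
    {"dx":-53.2,"dy":-56,"dz":6,"wz":-0.71,"grip":0},
    {"dx":-53.2,"dy":-56,"dz":6,"wz":-0.71,"grip":0},
    {"dx":-53.2,"dy":-56,"dz":6,"wz":-0.71,"grip":0},
    {"dx":-53.2,"dy":-56,"dz":6,"wz":-0.71,"grip":0},
    {"dx":-53.2,"dy":-56,"dz":6,"wz":-0.71,"grip":0},
    {"dx":-53.2,"dy":-56,"dz":6,"wz":-0.71,"grip":0},
    {"dx":-53.2,"dy":-56,"dz":6,"wz":-0.71,"grip":0},
    {"dx":-53.2,"dy":-56,"dz":6,"wz":-0.71,"grip":0},
    {"dx":-53.2,"dy":-56,"dz":6,"wz":-0.71,"grip":0},
    {"dx":-53.2,"dy":-56,"dz":6,"wz":-0.71,"grip":0},
    {"dx":-53.2,"dy":-56,"dz":6,"wz":-0.71,"grip":0},
    {"dx":-53.2,"dy":-56,"dz":6,"wz":-0.71,"grip":0},
    {"dx":-53.2,"dy":-56,"dz":6,"wz":-0.71,"grip":0},
    {"dx":-53.2,"dy":-56,"dz":6,"wz":-0.71,"grip":0},
    {"dx":-53.2,"dy":-56,"dz":6,"wz":-0.71,"grip":0},
  ],
)

```text
$.motion[0]: bad value
```

The two views agree to within 1 mm on (0.514, -0.1345, 0.081). The call was refused, possibly because of a cap on the shift size, so I'll try half the distance.

Request:
move_arm(
  motion=[
    {"dx":-26.6,"dy":-28,"dz":3,"wz":-0.35,"grip":0},
    {"dx":-26.6,"dy":-28,"dz":3,"wz":-0.35,"grip":0},
    {"dx":-26.6,"dy":-28,"dz":3,"wz":-0.35,"grip":0},
    {"dx":-26.6,"dy":-28,"dz":3,"wz":-0.35,"grip":0},
    {"dx":-26.6,"dy":-28,"dz":3,"wz":-0.35,"grip":0},
    {"dx":-26.6,"dy":-28,"dz":3,"wz":-0.35,"grip":0},
    {"dx":-26.6,"dy":-28,"dz":3,"wz":-0.35,"grip":0},
    {"dx":-26.6,"dy":-28,"dz":3,"wz":-0.35,"grip":0},
    {"dx":-26.6,"dy":-28,"dz":3,"wz":-0.35,"grip":0},
    {"dx":-26.6,"dy":-28,"dz":3,"wz":-0.35,"grip":0},
    {"dx":-26.6,"dy":-28,"dz":3,"wz":-0.35,"grip":0},
  ],
)

```text
$.motion[0]: bad value
```

Request:
move_arm(
  motion=[
    {"dx":-3,"dy":-3,"dz":0.3,"wx":0,"wy":0,"wz":-0.04,"grip":0},
  ],
)

```text
t: 0.18
eef_pos: [0.1504, 0.5018, 0.2266]
tool_rot: [[-0.981, 0.193, -0.003], [0.193, 0.981, 0.001], [0.003, 0.0, -1.0]]
contact_force: [0.5, -0.8, 0.4]
finger_gap: 0.883
```

Request:
move_arm(
  motion=[
    {"dx":-3,"dy":-3.5,"dz":0.3,"wx":0,"wy":0,"wz":-0.05,"grip":0},
    {"dx":-24,"dy":-27.7,"dz":3,"wx":0,"wy":0,"wz":-0.33,"grip":0},
  ],
)

```text
t: 0.35
eef_pos: [0.192, 0.4275, 0.2215]
tool_rot: [[-1.0, 0.031, -0.0], [0.031, 1.0, -0.002], [0.0, -0.002, -1.0]]
contact_force: [0.7, -0.6, 0.2]
finger_gap: 0.605
```

Request:
move_arm(
  motion=[
    {"dx":-33.9,"dy":-55.2,"dz":6,"wx":0,"wy":0,"wz":-0.5,"grip":0},
    {"dx":-33.9,"dy":-55.2,"dz":6,"wx":0,"wy":0,"wz":-0.5,"grip":0},
    {"dx":-33.9,"dy":-55.2,"dz":6,"wx":0,"wy":0,"wz":-0.5,"grip":0},
    {"dx":-33.9,"dy":-55.2,"dz":6,"wx":0,"wy":0,"wz":-0.5,"grip":0},
    {"dx":-33.9,"dy":-55.2,"dz":6,"wx":0,"wy":0,"wz":-0.5,"grip":0},
    {"dx":-33.9,"dy":-55.2,"dz":6,"wx":0,"wy":0,"wz":-0.5,"grip":0},
    {"dx":-33.9,"dy":-55.2,"dz":6,"wx":0,"wy":0,"wz":-0.5,"grip":0},
    {"dx":-33.9,"dy":-55.2,"dz":6,"wx":0,"wy":0,"wz":-0.5,"grip":0},
    {"dx":-33.9,"dy":-55.2,"dz":6,"wx":0,"wy":0,"wz":-0.5,"grip":0},
    {"dx":-33.9,"dy":-55.2,"dz":6,"wx":0,"wy":0,"wz":-0.5,"grip":0},
    {"dx":-33.9,"dy":-55.2,"dz":6,"wx":0,"wy":0,"wz":-0.5,"grip":0},
    {"dx":-33.9,"dy":-55.2,"dz":6,"wx":0,"wy":0,"wz":-0.5,"grip":0},
    {"dx":-33.9,"dy":-55.2,"dz":6,"wx":0,"wy":0,"wz":-0.5,"grip":0},
    {"dx":-33.9,"dy":-55.2,"dz":6,"wx":0,"wy":0,"wz":-0.5,"grip":0},
    {"dx":-33.9,"dy":-55.2,"dz":6,"wx":0,"wy":0,"wz":-0.5,"grip":0},
    {"dx":-33.9,"dy":-55.2,"dz":6,"wx":0,"wy":0,"wz":-0.5,"grip":0},
    {"dx":-33.9,"dy":-55.2,"dz":6,"wx":0,"wy":0,"wz":-0.5,"grip":0},
    {"dx":-33.9,"dy":-55.2,"dz":6,"wx":0,"wy":0,"wz":-0.5,"grip":0},
  ],
)

```text
t: 1.85
eef_pos: [0.5109, -0.137, 0.1608]
tool_rot: [[-0.896, -0.444, -0.003], [-0.444, 0.896, 0.001], [0.002, 0.002, -1.0]]
contact_force: [-0.6, 0.4, 0.8]
finger_gap: 0.0
```

```bash
cat > look.py <<'E'
from h import *
import sys,json
n=sys.argv[1];s=observe();im=camera("wrist")[:,:,::-1]
cv2.imwrite(f"pics/{n}.png",im);json.dump({k:np.array(s[k]).tolist() for k in s},open(f"pics/{n}.json","w"))
print({k:np.round(s[k],4).tolist() for k in('t','eef_pos','joint_pos','contact_force')})
E
python3 look.py w1
```

```text
{'t': 1.85, 'eef_pos': [0.5109, -0.137, 0.1608], 'joint_pos': [-0.3691, 0.0673, 1.5322, -0.0002, 1.5451, -2.4001], 'contact_force': [-0.5709, 0.3719, 0.8359]}
```

View pics/w1.png

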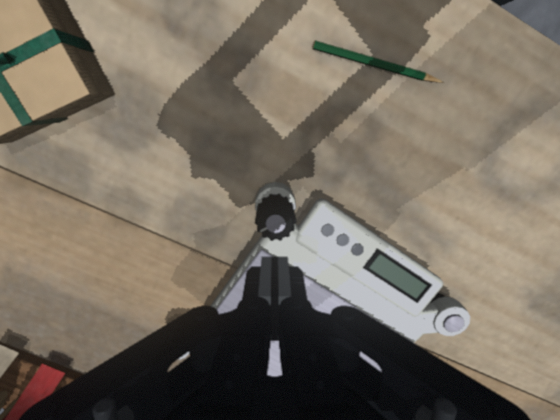

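The wrist view shows the wheel's black knob at about (277,218) with its grey top cap near (277,224). The shut fingers are at (272,265), and the pencil and parcel are clear.

Run:
```python
from h import *
import json
s=json.load(open("pics/w1.json"));im=cv2.imread("pics/w1.png")
g=im[180:262,240:320]
cv2.imwrite("pics/c1.png",cv2.resize(g,None,fx=7,fy=7,interpolation=cv2.INTER_CUBIC))
r=ray("wrist",(277,222),s);print(plane(r,.08),tri([r,ray("top",(333.9,226.5)),ray("scene",(313.3,238))]))
```

```text
[ 0.51290228 -0.13190439  0.08      ] (array([ 0.51342325, -0.1337259 ,  0.08134714]), [np.float64(0.0018569492330656183), np.float64(0.00022503984380179868), np.float64(0.0019625965500857305)])
```

View pics/c1.png

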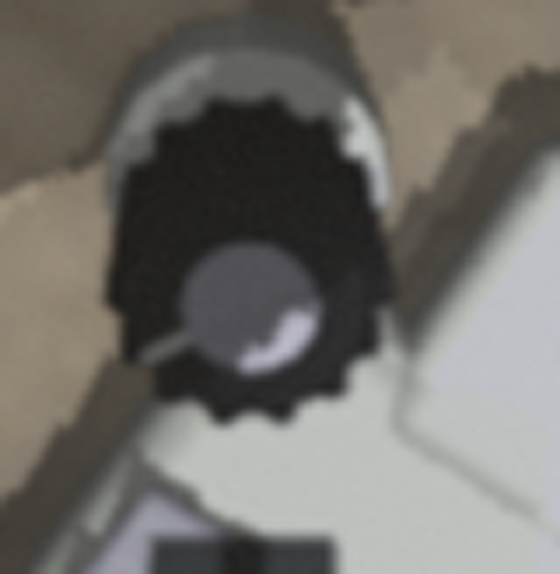

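The top disc centre refines to pixel (275.7,223.9), with a pointer mark towards the lower left. Together the views give about (0.514, -0.1335, 0.081). Next I'll descend to just above the wheel with the fingers shut and probe it.

Request:
move_arm(
  motion=[
    {"dx":-0.43,"dy":0.18,"dz":3.5,"wx":0,"wy":0,"wz":0,"grip":0},
    {"dx":-0.43,"dy":0.18,"dz":6.5,"wx":0,"wy":0,"wz":0,"grip":0},
    {"dx":-0.43,"dy":0.18,"dz":7.2,"wx":0,"wy":0,"wz":0,"grip":0},
    {"dx":-0.43,"dy":0.18,"dz":7.4,"wx":0,"wy":0,"wz":0,"grip":0},
    {"dx":-0.43,"dy":0.18,"dz":7.4,"wx":0,"wy":0,"wz":0,"grip":0},
    {"dx":-0.43,"dy":0.18,"dz":7.4,"wx":0,"wy":0,"wz":0,"grip":0},
  ],
)

```text
t: 2.4
eef_pos: [0.5149, -0.1309, 0.0907]
tool_rot: [[-0.894, -0.449, 0.003], [-0.449, 0.894, -0.001], [-0.003, -0.002, -1.0]]
contact_force: [0.3, -0.2, 0.2]
finger_gap: 0.002
```

Request:
move_arm(
  motion=[
    {"dx":0,"dy":0,"dz":0.2,"wx":0,"wy":0,"wz":0,"grip":0},
    {"dx":0,"dy":0,"dz":0.4,"wx":0,"wy":0,"wz":0,"grip":0},
    {"dx":0,"dy":0,"dz":0.4,"wx":0,"wy":0,"wz":0,"grip":0},
    {"dx":0,"dy":0,"dz":0.4,"wx":0,"wy":0,"wz":0,"grip":0},
  ],
)

```text
t: 2.73
eef_pos: [0.5141, -0.1314, 0.085]
tool_rot: [[-0.894, -0.448, 0.001], [-0.448, 0.894, -0.0], [-0.001, -0.001, -1.0]]
contact_force: [0.8, -0.3, -0.1]
finger_gap: -0.001
```

```bash
python3 -c "
from h import *
s=observe();print({k:np.round(s[k],5).tolist() for k in('t','eef_pos','contact_force','ft_torque')})"
```

```text
{'t': 2.7333, 'eef_pos': [0.51412, -0.13137, 0.08501], 'contact_force': [0.79059, -0.26279, -0.06447], 'ft_torque': [0.03482, -0.0097, 0.01634]}
```

Request:
move_arm(
  motion=[
    {"dx":0.09,"dy":-0.18,"dz":0.2,"wx":0,"wy":0,"wz":0,"grip":0},
    {"dx":0.09,"dy":-0.18,"dz":0.2,"wx":0,"wy":0,"wz":0,"grip":0},
    {"dx":0.09,"dy":-0.18,"dz":0.2,"wx":0,"wy":0,"wz":0,"grip":0},
  ],
)

```text
t: 2.98
eef_pos: [0.5138, -0.1334, 0.0823]
tool_rot: [[-0.894, -0.447, -0.0], [-0.447, 0.894, 0.0], [0.0, 0.0, -1.0]]
contact_force: [0.1, 0.6, 0.6]
finger_gap: 0.002
```

Request:
move_arm(
  motion=[
    {"dx":0,"dy":0,"dz":0.1,"wx":0,"wy":0,"wz":0,"grip":0},
    {"dx":0,"dy":0,"dz":0.1,"wx":0,"wy":0,"wz":0,"grip":0},
    {"dx":0,"dy":0,"dz":0.1,"wx":0,"wy":0,"wz":0,"grip":0},
  ],
)

```text
t: 3.23
eef_pos: [0.5138, -0.1332, 0.0814]
tool_rot: [[-0.894, -0.448, -0.0], [-0.448, 0.894, 0.0], [0.0, 0.0, -1.0]]
contact_force: [0.2, -0.3, 0.3]
finger_gap: 0.002
```

Request:
move_arm(
  motion=[
    {"dx":0,"dy":0,"dz":0.1,"wx":0,"wy":0,"wz":0,"grip":0},
    {"dx":0,"dy":0,"dz":0.1,"wx":0,"wy":0,"wz":0,"grip":0},
    {"dx":0,"dy":0,"dz":0.1,"wx":0,"wy":0,"wz":0,"grip":0},
  ],
)

```text
t: 3.48
eef_pos: [0.5138, -0.1332, 0.0804]
tool_rot: [[-0.894, -0.448, -0.0], [-0.448, 0.894, 0.0], [0.0, 0.0, -1.0]]
contact_force: [-0.1, -0.2, 0.0]
finger_gap: -0.002
```

Request:
move_arm(
  motion=[
    {"dx":0,"dy":0,"dz":0.1,"wx":0,"wy":0,"wz":0,"grip":0},
    {"dx":0,"dy":0,"dz":0.1,"wx":0,"wy":0,"wz":0,"grip":0},
    {"dx":0,"dy":0,"dz":0.1,"wx":0,"wy":0,"wz":0,"grip":0},
  ],
)

```text
t: 3.73
eef_pos: [0.514, -0.1333, 0.0796]
tool_rot: [[-0.894, -0.448, 0.0], [-0.448, 0.894, 0.0], [-0.0, -0.0, -1.0]]
contact_force: [-0.8, -0.1, -0.9]
finger_gap: -0.003
```

Request:
move_arm(
  motion=[
    {"dx":0,"dy":0,"dz":0.1,"wx":0,"wy":0,"wz":0,"grip":0},
    {"dx":0,"dy":0,"dz":0.1,"wx":0,"wy":0,"wz":0,"grip":0},
    {"dx":0,"dy":0,"dz":0.1,"wx":0,"wy":0,"wz":0,"grip":0},
  ],
)

```text
t: 3.98
eef_pos: [0.5138, -0.1334, 0.0789]
tool_rot: [[-0.894, -0.448, -0.0], [-0.448, 0.894, -0.0], [0.0, -0.0, -1.0]]
contact_force: [-1.9, 0.3, 2.5]
finger_gap: 0.003
```

Request:
move_arm(
  motion=[
    {"dx":0,"dy":0,"dz":0.1,"wx":0,"wy":0,"wz":0,"grip":0},
    {"dx":0,"dy":0,"dz":0.1,"wx":0,"wy":0,"wz":0,"grip":0},
    {"dx":0,"dy":0,"dz":0.1,"wx":0,"wy":0,"wz":0,"grip":0},
  ],
)

```text
t: 4.23
eef_pos: [0.5136, -0.1336, 0.0777]
tool_rot: [[-0.894, -0.448, -0.0], [-0.448, 0.894, -0.001], [0.001, -0.0, -1.0]]
contact_force: [-2.8, -1.5, 4.1]
finger_gap: -0.001
```

Request:
move_arm(
  motion=[
    {"dx":0,"dy":0,"dz":0.1,"wx":0,"wy":0,"wz":0,"grip":0},
    {"dx":0,"dy":0,"dz":0.1,"wx":0,"wy":0,"wz":0,"grip":0},
    {"dx":0,"dy":0,"dz":0.1,"wx":0,"wy":0,"wz":0,"grip":0},
  ],
)

```text
t: 4.48
eef_pos: [0.5138, -0.1336, 0.0767]
tool_rot: [[-0.894, -0.448, -0.0], [-0.448, 0.894, -0.001], [0.0, -0.001, -1.0]]
contact_force: [-3.8, -1.3, 4.7]
finger_gap: 0.001
```

Request:
move_arm(
  motion=[
    {"dx":0,"dy":0,"dz":0.1,"wx":0,"wy":0,"wz":0,"grip":0},
    {"dx":0,"dy":0,"dz":0.1,"wx":0,"wy":0,"wz":0,"grip":0},
    {"dx":0,"dy":0,"dz":0.1,"wx":0,"wy":0,"wz":0,"grip":0},
  ],
)

```text
t: 4.73
eef_pos: [0.5138, -0.1337, 0.0765]
tool_rot: [[-0.894, -0.448, 0.0], [-0.448, 0.894, -0.001], [0.0, -0.001, -1.0]]
contact_force: [-4.7, -1.9, 7.9]
finger_gap: -0.004
```

The corner touched at about z = 0.0792, sank at 4–5 N, then went stiff at about 0.0766. That makes the gap roughly 2.6 mm, so the target is about 3.2 mm, or 3.35 rad. Now I'll lift, open and check the gap.

Request:
move_arm(
  motion=[
    {"dx":0,"dy":0,"dz":-1,"wx":0,"wy":0,"wz":0,"grip":0},
    {"dx":0,"dy":0,"dz":-3.5,"wx":0,"wy":0,"wz":0,"grip":6.5},
    {"dx":0,"dy":0,"dz":-3.5,"wx":0,"wy":0,"wz":0,"grip":6.5},
    {"dx":0,"dy":0,"dz":-3.5,"wx":0,"wy":0,"wz":0,"grip":6.5},
    {"dx":0,"dy":0,"dz":-3.5,"wx":0,"wy":0,"wz":0,"grip":6.5},
    {"dx":0,"dy":0,"dz":-3.5,"wx":0,"wy":0,"wz":0,"grip":6.5},
    {"dx":0,"dy":0,"dz":-3.5,"wx":0,"wy":0,"wz":0,"grip":6.5},
    {"dx":0,"dy":0,"dz":-3.5,"wx":0,"wy":0,"wz":0,"grip":6.5},
    {"dx":0,"dy":0,"dz":-3.5,"wx":0,"wy":0,"wz":0,"grip":6.5},
  ],
  squeeze=30,
)

```text
t: 5.48
eef_pos: [0.5136, -0.1331, 0.1097]
tool_rot: [[-0.894, -0.448, -0.001], [-0.448, 0.894, 0.001], [0.001, 0.001, -1.0]]
contact_force: [0.2, -0.8, 0.3]
finger_gap: 0.757
```

Now descend 6.2 cm to TCP z ≈ 0.047.

Request:
move_arm(
  motion=[
    {"dx":0,"dy":0,"dz":2.5,"wx":0,"wy":0,"wz":0,"grip":6.5},
    {"dx":0,"dy":0,"dz":5,"wx":0,"wy":0,"wz":0,"grip":6.5},
    {"dx":0,"dy":0,"dz":6.2,"wx":0,"wy":0,"wz":0,"grip":6.5},
    {"dx":0,"dy":0,"dz":6.2,"wx":0,"wy":0,"wz":0,"grip":6.5},
    {"dx":0,"dy":0,"dz":6.2,"wx":0,"wy":0,"wz":0,"grip":6.5},
    {"dx":0,"dy":0,"dz":6.2,"wx":0,"wy":0,"wz":0,"grip":6.5},
  ],
)

```text
t: 5.98
eef_pos: [0.5148, -0.1336, 0.0498]
tool_rot: [[-0.894, -0.448, 0.002], [-0.448, 0.894, -0.001], [-0.001, -0.001, -1.0]]
contact_force: [-0.1, -0.6, -0.1]
finger_gap: 0.76
```

Request:
move_arm(
  motion=[
    {"dx":0,"dy":0,"dz":0,"wx":0,"wy":0,"wz":0,"grip":2.5},
    {"dx":0,"dy":0,"dz":0,"wx":0,"wy":0,"wz":0,"grip":2.5},
    {"dx":0,"dy":0,"dz":0,"wx":0,"wy":0,"wz":0,"grip":2.5},
    {"dx":0,"dy":0,"dz":0,"wx":0,"wy":0,"wz":0,"grip":2.5},
    {"dx":0,"dy":0,"dz":0,"wx":0,"wy":0,"wz":0,"grip":2.5},
    {"dx":0,"dy":0,"dz":0,"wx":0,"wy":0,"wz":0,"grip":2.5},
    {"dx":0,"dy":0,"dz":0,"wx":0,"wy":0,"wz":0,"grip":2.5},
    {"dx":0,"dy":0,"dz":0,"wx":0,"wy":0,"wz":0,"grip":2.5},
  ],
  squeeze=30,
)

```text
t: 6.65
eef_pos: [0.5145, -0.1339, 0.0492]
tool_rot: [[-0.894, -0.448, 0.002], [-0.448, 0.894, -0.001], [-0.001, -0.002, -1.0]]
contact_force: [1.3, -3.7, 3.2]
finger_gap: 0.379
```

The wheel is gripped, with an opening of about 32 mm. I'll turn it clockwise (+wz) in two parts.

Request:
move_arm(
  motion=[
    {"dx":0,"dy":0,"dz":0,"wx":0,"wy":0,"wz":0.1,"grip":2.5},
    {"dx":0,"dy":0,"dz":0,"wx":0,"wy":0,"wz":0.2,"grip":2.5},
    {"dx":0,"dy":0,"dz":0,"wx":0,"wy":0,"wz":0.3,"grip":2.5},
    {"dx":0,"dy":0,"dz":0,"wx":0,"wy":0,"wz":0.4,"grip":2.5},
    {"dx":0,"dy":0,"dz":0,"wx":0,"wy":0,"wz":0.5,"grip":2.5},
    {"dx":0,"dy":0,"dz":0,"wx":0,"wy":0,"wz":0.6,"grip":2.5},
    {"dx":0,"dy":0,"dz":0,"wx":0,"wy":0,"wz":0.7,"grip":2.5},
    {"dx":0,"dy":0,"dz":0,"wx":0,"wy":0,"wz":0.8,"grip":2.5},
    {"dx":0,"dy":0,"dz":0,"wx":0,"wy":0,"wz":0.9,"grip":2.5},
    {"dx":0,"dy":0,"dz":0,"wx":0,"wy":0,"wz":1.0,"grip":2.5},
    {"dx":0,"dy":0,"dz":0,"wx":0,"wy":0,"wz":1.1,"grip":2.5},
    {"dx":0,"dy":0,"dz":0,"wx":0,"wy":0,"wz":1.2,"grip":2.5},
    {"dx":0,"dy":0,"dz":0,"wx":0,"wy":0,"wz":1.3,"grip":2.5},
    {"dx":0,"dy":0,"dz":0,"wx":0,"wy":0,"wz":1.4,"grip":2.5},
    {"dx":0,"dy":0,"dz":0,"wx":0,"wy":0,"wz":1.5,"grip":2.5},
    {"dx":0,"dy":0,"dz":0,"wx":0,"wy":0,"wz":1.6,"grip":2.5},
    {"dx":0,"dy":0,"dz":0,"wx":0,"wy":0,"wz":1.7,"grip":2.5},
    {"dx":0,"dy":0,"dz":0,"wx":0,"wy":0,"wz":1.7,"grip":2.5},
    {"dx":0,"dy":0,"dz":0,"wx":0,"wy":0,"wz":1.7,"grip":2.5},
  ],
)

```text
t: 8.23
eef_pos: [0.5146, -0.1338, 0.0492]
tool_rot: [[-0.331, 0.944, 0.002], [0.944, 0.331, -0.001], [-0.002, 0.002, -1.0]]
contact_force: [0.8, -2.8, 4.3]
finger_gap: 0.38
```

```bash
python3 -c "
from h import *
s=observe();print({k:np.round(s[k],4).tolist() for k in('t','joint_pos','eef_pos','contact_force','ft_torque','finger_gap')})"
```

```text
{'t': 8.2333, 'joint_pos': [-0.3608, 0.1546, 1.6685, -0.0003, 1.3162, -0.698], 'eef_pos': [0.5146, -0.1338, 0.0492], 'contact_force': [0.7866, -2.8309, 4.2718], 'ft_torque': [-0.4005, -0.4666, -0.0285], 'finger_gap': 0.3799}
```

Request:
move_arm(
  motion=[
    {"dx":0,"dy":0,"dz":0,"wx":0,"wy":0,"wz":0.1,"grip":2.5},
    {"dx":0,"dy":0,"dz":0,"wx":0,"wy":0,"wz":0.2,"grip":2.5},
    {"dx":0,"dy":0,"dz":0,"wx":0,"wy":0,"wz":0.3,"grip":2.5},
    {"dx":0,"dy":0,"dz":0,"wx":0,"wy":0,"wz":0.4,"grip":2.5},
    {"dx":0,"dy":0,"dz":0,"wx":0,"wy":0,"wz":0.5,"grip":2.5},
    {"dx":0,"dy":0,"dz":0,"wx":0,"wy":0,"wz":0.6,"grip":2.5},
    {"dx":0,"dy":0,"dz":0,"wx":0,"wy":0,"wz":0.7,"grip":2.5},
    {"dx":0,"dy":0,"dz":0,"wx":0,"wy":0,"wz":0.8,"grip":2.5},
    {"dx":0,"dy":0,"dz":0,"wx":0,"wy":0,"wz":0.9,"grip":2.5},
    {"dx":0,"dy":0,"dz":0,"wx":0,"wy":0,"wz":1.0,"grip":2.5},
    {"dx":0,"dy":0,"dz":0,"wx":0,"wy":0,"wz":1.1,"grip":2.5},
    {"dx":0,"dy":0,"dz":0,"wx":0,"wy":0,"wz":1.2,"grip":2.5},
    {"dx":0,"dy":0,"dz":0,"wx":0,"wy":0,"wz":1.3,"grip":2.5},
    {"dx":0,"dy":0,"dz":0,"wx":0,"wy":0,"wz":1.4,"grip":2.5},
    {"dx":0,"dy":0,"dz":0,"wx":0,"wy":0,"wz":1.5,"grip":2.5},
    {"dx":0,"dy":0,"dz":0,"wx":0,"wy":0,"wz":1.6,"grip":2.5},
    {"dx":0,"dy":0,"dz":0,"wx":0,"wy":0,"wz":1.65,"grip":2.5},
    {"dx":0,"dy":0,"dz":0,"wx":0,"wy":0,"wz":1.65,"grip":2.5},
    {"dx":0,"dy":0,"dz":0,"wx":0,"wy":0,"wz":1.65,"grip":2.5},
  ],
)

```text
t: 9.82
eef_pos: [0.515, -0.1337, 0.0499]
tool_rot: [[0.967, 0.255, 0.003], [0.255, -0.967, -0.001], [0.002, 0.002, -1.0]]
contact_force: [1.3, -2.8, 7.6]
finger_gap: 0.375
```

```bash
python3 -c "
from h import *
s=observe();print({k:np.round(s[k],4).tolist() for k in('t','joint_pos','eef_pos','contact_force','ft_torque','finger_gap')})"
```

```text
{'t': 9.8167, 'joint_pos': [-0.3606, 0.154, 1.6675, -0.0001, 1.3171, 0.9521], 'eef_pos': [0.515, -0.1337, 0.0499], 'contact_force': [1.3214, -2.8112, 7.5779], 'ft_torque': [-0.3765, -0.0825, -0.0302], 'finger_gap': 0.3746}
```

The rise in force and the 0.7 mm lift show the foot is bearing. I'll release, go up, shut the fingers and press-test.

Request:
move_arm(
  motion=[
    {"dx":0,"dy":0,"dz":0,"wx":0,"wy":0,"wz":0,"grip":6.5},
    {"dx":0,"dy":0,"dz":0,"wx":0,"wy":0,"wz":0,"grip":6.5},
    {"dx":0,"dy":0,"dz":0,"wx":0,"wy":0,"wz":0,"grip":6.5},
    {"dx":0,"dy":0,"dz":0,"wx":0,"wy":0,"wz":0,"grip":6.5},
    {"dx":0,"dy":0,"dz":0,"wx":0,"wy":0,"wz":0,"grip":6.5},
    {"dx":0,"dy":0,"dz":0,"wx":0,"wy":0,"wz":0,"grip":6.5},
    {"dx":0,"dy":0,"dz":-2,"wx":0,"wy":0,"wz":0,"grip":6.5},
    {"dx":0,"dy":0,"dz":-6,"wx":0,"wy":0,"wz":0,"grip":6.5},
    {"dx":0,"dy":0,"dz":-6,"wx":0,"wy":0,"wz":0,"grip":6.5},
    {"dx":0,"dy":0,"dz":-6,"wx":0,"wy":0,"wz":0,"grip":0},
    {"dx":0,"dy":0,"dz":-6,"wx":0,"wy":0,"wz":0,"grip":0},
    {"dx":0,"dy":0,"dz":-6,"wx":0,"wy":0,"wz":0,"grip":0},
    {"dx":0,"dy":0,"dz":-6,"wx":0,"wy":0,"wz":0,"grip":0},
    {"dx":0,"dy":0,"dz":-6,"wx":0,"wy":0,"wz":0,"grip":0},
    {"dx":0,"dy":0,"dz":-6,"wx":0,"wy":0,"wz":0,"grip":0},
    {"dx":0,"dy":0,"dz":-6,"wx":0,"wy":0,"wz":0,"grip":0},
    {"dx":0,"dy":0,"dz":-6,"wx":0,"wy":0,"wz":0,"grip":0},
    {"dx":0,"dy":0,"dz":-6,"wx":0,"wy":0,"wz":0,"grip":0},
  ],
)

```text
t: 11.32
eef_pos: [0.5139, -0.1332, 0.1084]
tool_rot: [[0.967, 0.253, -0.0], [0.253, -0.967, 0.0], [-0.0, -0.0, -1.0]]
contact_force: [-0.2, -0.2, 0.3]
finger_gap: -0.004
```

Request:
move_arm(
  motion=[
    {"dx":0,"dy":0,"dz":1.5,"wx":0,"wy":0,"wz":0,"grip":0},
    {"dx":0,"dy":0,"dz":2.4,"wx":0,"wy":0,"wz":0,"grip":0},
    {"dx":0,"dy":0,"dz":2.7,"wx":0,"wy":0,"wz":0,"grip":0},
    {"dx":0,"dy":0,"dz":2.7,"wx":0,"wy":0,"wz":0,"grip":0},
    {"dx":0,"dy":0,"dz":2.7,"wx":0,"wy":0,"wz":0,"grip":0},
    {"dx":0,"dy":0,"dz":2.7,"wx":0,"wy":0,"wz":0,"grip":0},
  ],
)

```text
t: 11.82
eef_pos: [0.5142, -0.1333, 0.0819]
tool_rot: [[0.967, 0.253, 0.001], [0.253, -0.967, -0.0], [0.001, 0.0, -1.0]]
contact_force: [-1.0, 1.2, 0.4]
finger_gap: -0.002
```

Request:
move_arm(
  motion=[
    {"dx":0,"dy":0,"dz":0.1,"wx":0,"wy":0,"wz":0,"grip":0},
    {"dx":0,"dy":0,"dz":0.1,"wx":0,"wy":0,"wz":0,"grip":0},
    {"dx":0,"dy":0,"dz":0.1,"wx":0,"wy":0,"wz":0,"grip":0},
    {"dx":0,"dy":0,"dz":0.1,"wx":0,"wy":0,"wz":0,"grip":0},
  ],
)

```text
t: 12.15
eef_pos: [0.514, -0.1333, 0.0807]
tool_rot: [[0.967, 0.253, 0.0], [0.253, -0.967, -0.0], [0.0, 0.0, -1.0]]
contact_force: [1.2, -0.0, 0.1]
finger_gap: 0.0
```

Request:
move_arm(
  motion=[
    {"dx":0,"dy":0,"dz":0.05,"wx":0,"wy":0,"wz":0,"grip":0},
    {"dx":0,"dy":0,"dz":0.05,"wx":0,"wy":0,"wz":0,"grip":0},
    {"dx":0,"dy":0,"dz":0.05,"wx":0,"wy":0,"wz":0,"grip":0},
  ],
)

```text
t: 12.4
eef_pos: [0.5138, -0.1332, 0.0799]
tool_rot: [[0.967, 0.253, -0.0], [0.253, -0.967, 0.0], [-0.0, -0.0, -1.0]]
contact_force: [0.4, -0.3, -0.8]
finger_gap: -0.001
```

Request:
move_arm(
  motion=[
    {"dx":0,"dy":0,"dz":0.05,"wx":0,"wy":0,"wz":0,"grip":0},
    {"dx":0,"dy":0,"dz":0.05,"wx":0,"wy":0,"wz":0,"grip":0},
    {"dx":0,"dy":0,"dz":0.05,"wx":0,"wy":0,"wz":0,"grip":0},
  ],
)

```text
t: 12.65
eef_pos: [0.5139, -0.1333, 0.0796]
tool_rot: [[0.967, 0.253, 0.0], [0.253, -0.967, 0.0], [0.0, 0.0, -1.0]]
contact_force: [0.5, -0.2, 0.6]
finger_gap: -0.0
```

Request:
move_arm(
  motion=[
    {"dx":0,"dy":0,"dz":0.05,"wx":0,"wy":0,"wz":0,"grip":0},
    {"dx":0,"dy":0,"dz":0.05,"wx":0,"wy":0,"wz":0,"grip":0},
    {"dx":0,"dy":0,"dz":0.05,"wx":0,"wy":0,"wz":0,"grip":0},
  ],
)

```text
t: 12.9
eef_pos: [0.514, -0.1333, 0.0795]
tool_rot: [[0.967, 0.253, 0.0], [0.253, -0.967, -0.0], [0.0, 0.0, -1.0]]
contact_force: [-1.1, -0.3, 3.5]
finger_gap: -0.001
```

Request:
move_arm(
  motion=[
    {"dx":0,"dy":0,"dz":0.05,"wx":0,"wy":0,"wz":0,"grip":0},
    {"dx":0,"dy":0,"dz":0.05,"wx":0,"wy":0,"wz":0,"grip":0},
    {"dx":0,"dy":0,"dz":0.05,"wx":0,"wy":0,"wz":0,"grip":0},
  ],
)

```text
t: 13.15
eef_pos: [0.514, -0.1333, 0.0794]
tool_rot: [[0.967, 0.253, 0.0], [0.253, -0.967, -0.0], [0.0, 0.0, -1.0]]
contact_force: [-2.3, -0.2, 6.2]
finger_gap: -0.003
```

Request:
move_arm(
  motion=[
    {"dx":0,"dy":0,"dz":0.05,"wx":0,"wy":0,"wz":0,"grip":0},
    {"dx":0,"dy":0,"dz":0.05,"wx":0,"wy":0,"wz":0,"grip":0},
    {"dx":0,"dy":0,"dz":0.05,"wx":0,"wy":0,"wz":0,"grip":0},
  ],
)

```text
t: 13.4
eef_pos: [0.514, -0.1334, 0.0793]
tool_rot: [[0.967, 0.253, 0.001], [0.253, -0.967, -0.0], [0.0, 0.0, -1.0]]
contact_force: [-2.7, 1.6, 8.1]
finger_gap: -0.003
```

The pressed corner is now stiff, about 0.04 mm/N up to 8 N. The wheel top rests at about 0.0797, 0.5 mm above where it began, which matches the target. I'll check the other diagonal by pressing the rear right and front left caps.

Request:
move_arm(
  motion=[
    {"dx":0,"dy":0,"dz":-1.5,"wx":0,"wy":0,"wz":0,"grip":0},
    {"dx":0,"dy":0,"dz":-3,"wx":0,"wy":0,"wz":0,"grip":0},
    {"dx":17.7,"dy":7.3,"dz":-3,"wx":0,"wy":0,"wz":0,"grip":0},
    {"dx":17.7,"dy":7.3,"dz":-3,"wx":0,"wy":0,"wz":0,"grip":0},
    {"dx":17.7,"dy":7.3,"dz":-3,"wx":0,"wy":0,"wz":0,"grip":0},
    {"dx":17.7,"dy":7.3,"dz":-3,"wx":0,"wy":0,"wz":0,"grip":0},
    {"dx":17.7,"dy":7.3,"dz":-3,"wx":0,"wy":0,"wz":0,"grip":0},
    {"dx":17.7,"dy":7.3,"dz":-3,"wx":0,"wy":0,"wz":0,"grip":0},
    {"dx":17.7,"dy":7.3,"dz":-1,"wx":0,"wy":0,"wz":0,"grip":0},
    {"dx":17.7,"dy":7.3,"dz":2.3,"wx":0,"wy":0,"wz":0,"grip":0},
    {"dx":17.7,"dy":7.3,"dz":3.1,"wx":0,"wy":0,"wz":0,"grip":0},
    {"dx":17.7,"dy":7.3,"dz":3.1,"wx":0,"wy":0,"wz":0,"grip":0},
    {"dx":17.7,"dy":7.3,"dz":3.1,"wx":0,"wy":0,"wz":0,"grip":0},
    {"dx":17.7,"dy":7.3,"dz":3.1,"wx":0,"wy":0,"wz":0,"grip":0},
  ],
)

```text
t: 14.57
eef_pos: [0.7043, -0.1594, 0.0491]
tool_rot: [[0.967, 0.253, 0.003], [0.253, -0.967, -0.001], [0.003, 0.001, -1.0]]
contact_force: [0.2, 0.1, -0.2]
finger_gap: -0.002
```

```bash
python3 look.py rr
python3 - <<'E'
import cv2
a=cv2.imread("pics/rr.png");cv2.imwrite("pics/rrc.png",a[120:420,120:440])
E
```

```text
{'t': 14.5667, 'eef_pos': [0.7043, -0.1594, 0.0491], 'joint_pos': [-0.301, 0.5514, 1.1421, 0.0001, 1.4451, 1.0141], 'contact_force': [0.2064, 0.0711, -0.2152]}
```

View pics/rrc.png

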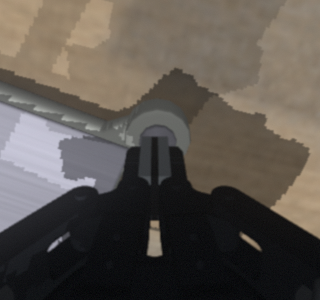

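The shut fingertips are centred over the rear right boss cap, at about (156,140) in the crop. Next I'll press in small steps.

Request:
move_arm(
  motion=[
    {"dx":0,"dy":0,"dz":0.3,"wx":0,"wy":0,"wz":0,"grip":0},
    {"dx":0,"dy":0,"dz":0.3,"wx":0,"wy":0,"wz":0,"grip":0},
    {"dx":0,"dy":0,"dz":0.3,"wx":0,"wy":0,"wz":0,"grip":0},
    {"dx":0,"dy":0,"dz":0.3,"wx":0,"wy":0,"wz":0,"grip":0},
  ],
)

```text
t: 14.95
eef_pos: [0.7037, -0.1591, 0.0445]
tool_rot: [[0.967, 0.253, 0.001], [0.253, -0.967, -0.0], [0.001, 0.0, -1.0]]
contact_force: [-0.0, -0.4, 0.8]
finger_gap: -0.001
```

Request:
move_arm(
  motion=[
    {"dx":0,"dy":0,"dz":0.1,"wx":0,"wy":0,"wz":0,"grip":0},
    {"dx":0,"dy":0,"dz":0.1,"wx":0,"wy":0,"wz":0,"grip":0},
    {"dx":0,"dy":0,"dz":0.1,"wx":0,"wy":0,"wz":0,"grip":0},
  ],
)

```text
t: 15.2
eef_pos: [0.7035, -0.159, 0.0428]
tool_rot: [[0.967, 0.253, -0.0], [0.253, -0.967, 0.0], [-0.0, -0.0, -1.0]]
contact_force: [0.2, 0.2, 0.4]
finger_gap: 0.005
```

Request:
move_arm(
  motion=[
    {"dx":0,"dy":0,"dz":0.05,"wx":0,"wy":0,"wz":0,"grip":0},
    {"dx":0,"dy":0,"dz":0.05,"wx":0,"wy":0,"wz":0,"grip":0},
    {"dx":0,"dy":0,"dz":0.05,"wx":0,"wy":0,"wz":0,"grip":0},
  ],
)

```text
t: 15.45
eef_pos: [0.7035, -0.1591, 0.0424]
tool_rot: [[0.967, 0.253, -0.0], [0.253, -0.967, 0.0], [-0.0, -0.0, -1.0]]
contact_force: [-0.5, 1.1, -0.3]
finger_gap: 0.001
```

Request:
move_arm(
  motion=[
    {"dx":0,"dy":0,"dz":0.05,"wx":0,"wy":0,"wz":0,"grip":0},
    {"dx":0,"dy":0,"dz":0.05,"wx":0,"wy":0,"wz":0,"grip":0},
    {"dx":0,"dy":0,"dz":0.05,"wx":0,"wy":0,"wz":0,"grip":0},
  ],
)

```text
t: 15.7
eef_pos: [0.7036, -0.1591, 0.0419]
tool_rot: [[0.967, 0.253, -0.0], [0.253, -0.967, 0.0], [-0.0, -0.0, -1.0]]
contact_force: [0.6, 1.0, 0.2]
finger_gap: 0.002
```

Request:
move_arm(
  motion=[
    {"dx":0,"dy":0,"dz":0.05,"wx":0,"wy":0,"wz":0,"grip":0},
    {"dx":0,"dy":0,"dz":0.05,"wx":0,"wy":0,"wz":0,"grip":0},
    {"dx":0,"dy":0,"dz":0.05,"wx":0,"wy":0,"wz":0,"grip":0},
  ],
)

```text
t: 15.95
eef_pos: [0.7035, -0.1591, 0.0414]
tool_rot: [[0.967, 0.253, -0.0], [0.253, -0.967, 0.0], [-0.0, -0.0, -1.0]]
contact_force: [-0.2, 0.4, 0.5]
finger_gap: -0.002
```

Request:
move_arm(
  motion=[
    {"dx":0,"dy":0,"dz":0.1,"wx":0,"wy":0,"wz":0,"grip":0},
    {"dx":0,"dy":0,"dz":0.1,"wx":0,"wy":0,"wz":0,"grip":0},
    {"dx":0,"dy":0,"dz":0.1,"wx":0,"wy":0,"wz":0,"grip":0},
  ],
)

```text
t: 16.2
eef_pos: [0.7035, -0.1591, 0.0404]
tool_rot: [[0.967, 0.253, -0.0], [0.253, -0.967, 0.0], [-0.0, -0.0, -1.0]]
contact_force: [0.3, -0.3, -0.1]
finger_gap: -0.004
```

Request:
move_arm(
  motion=[
    {"dx":0,"dy":0,"dz":0.1,"wx":0,"wy":0,"wz":0,"grip":0},
    {"dx":0,"dy":0,"dz":0.1,"wx":0,"wy":0,"wz":0,"grip":0},
    {"dx":0,"dy":0,"dz":0.1,"wx":0,"wy":0,"wz":0,"grip":0},
  ],
)

```text
t: 16.45
eef_pos: [0.7035, -0.159, 0.0394]
tool_rot: [[0.967, 0.253, -0.0], [0.253, -0.967, 0.0], [-0.0, -0.0, -1.0]]
contact_force: [0.3, -0.6, 0.2]
finger_gap: -0.0
```

Request:
move_arm(
  motion=[
    {"dx":0,"dy":0,"dz":0.05,"wx":0,"wy":0,"wz":0,"grip":0},
    {"dx":0,"dy":0,"dz":0.05,"wx":0,"wy":0,"wz":0,"grip":0},
    {"dx":0,"dy":0,"dz":0.05,"wx":0,"wy":0,"wz":0,"grip":0},
  ],
)

```text
t: 16.7
eef_pos: [0.7036, -0.1591, 0.039]
tool_rot: [[0.967, 0.253, -0.0], [0.253, -0.967, 0.0], [-0.0, -0.0, -1.0]]
contact_force: [-0.7, -0.5, 0.4]
finger_gap: -0.002
```

Request:
move_arm(
  motion=[
    {"dx":0,"dy":0,"dz":0.05,"wx":0,"wy":0,"wz":0,"grip":0},
    {"dx":0,"dy":0,"dz":0.05,"wx":0,"wy":0,"wz":0,"grip":0},
    {"dx":0,"dy":0,"dz":0.05,"wx":0,"wy":0,"wz":0,"grip":0},
  ],
)

```text
t: 16.95
eef_pos: [0.7036, -0.1591, 0.0384]
tool_rot: [[0.967, 0.253, -0.0], [0.253, -0.967, 0.0], [-0.0, -0.0, -1.0]]
contact_force: [-0.5, -0.2, 0.8]
finger_gap: -0.001
```

Request:
move_arm(
  motion=[
    {"dx":0,"dy":0,"dz":0.05,"wx":0,"wy":0,"wz":0,"grip":0},
    {"dx":0,"dy":0,"dz":0.05,"wx":0,"wy":0,"wz":0,"grip":0},
    {"dx":0,"dy":0,"dz":0.05,"wx":0,"wy":0,"wz":0,"grip":0},
  ],
)

```text
t: 17.2
eef_pos: [0.7036, -0.1591, 0.038]
tool_rot: [[0.967, 0.253, -0.0], [0.253, -0.967, 0.0], [0.0, -0.0, -1.0]]
contact_force: [0.4, 0.9, 0.5]
finger_gap: -0.002
```

Request:
move_arm(
  motion=[
    {"dx":0,"dy":0,"dz":0.05,"wx":0,"wy":0,"wz":0,"grip":0},
    {"dx":0,"dy":0,"dz":0.05,"wx":0,"wy":0,"wz":0,"grip":0},
    {"dx":0,"dy":0,"dz":0.05,"wx":0,"wy":0,"wz":0,"grip":0},
  ],
)

```text
t: 17.45
eef_pos: [0.7036, -0.1591, 0.0379]
tool_rot: [[0.967, 0.253, 0.0], [0.253, -0.967, -0.0], [0.0, 0.0, -1.0]]
contact_force: [-0.1, 0.0, 0.9]
finger_gap: 0.003
```

Request:
move_arm(
  motion=[
    {"dx":0,"dy":0,"dz":0.05,"wx":0,"wy":0,"wz":0,"grip":0},
    {"dx":0,"dy":0,"dz":0.05,"wx":0,"wy":0,"wz":0,"grip":0},
    {"dx":0,"dy":0,"dz":0.05,"wx":0,"wy":0,"wz":0,"grip":0},
  ],
)

```text
t: 17.7
eef_pos: [0.7036, -0.1591, 0.0377]
tool_rot: [[0.967, 0.253, 0.0], [0.253, -0.967, -0.0], [0.0, 0.0, -1.0]]
contact_force: [-2.2, 0.5, 4.5]
finger_gap: 0.001
```

Request:
move_arm(
  motion=[
    {"dx":0,"dy":0,"dz":0.05,"wx":0,"wy":0,"wz":0,"grip":0},
    {"dx":0,"dy":0,"dz":0.05,"wx":0,"wy":0,"wz":0,"grip":0},
    {"dx":0,"dy":0,"dz":0.05,"wx":0,"wy":0,"wz":0,"grip":0},
  ],
)

```text
t: 17.95
eef_pos: [0.7037, -0.1591, 0.0377]
tool_rot: [[0.967, 0.253, 0.001], [0.253, -0.967, -0.0], [0.0, 0.0, -1.0]]
contact_force: [-3.3, -0.2, 6.2]
finger_gap: -0.001
```

The rear right boss is stiff too, sinking 0.2 mm or less at 6 N. It is touched at its 38 mm top rather than at a cap. Next is the front left boss.

Request:
move_arm(
  motion=[
    {"dx":0,"dy":0,"dz":-3,"wx":0,"wy":0,"wz":0,"grip":0},
    {"dx":0,"dy":0,"dz":-6,"wx":0,"wy":0,"wz":0,"grip":0},
    {"dx":-9.3,"dy":-27.8,"dz":-6,"wx":0,"wy":0,"wz":0,"grip":0},
    {"dx":-9.3,"dy":-27.8,"dz":-6,"wx":0,"wy":0,"wz":0,"grip":0},
    {"dx":-9.3,"dy":-27.8,"dz":-6,"wx":0,"wy":0,"wz":0,"grip":0},
    {"dx":-9.3,"dy":-27.8,"dz":-6,"wx":0,"wy":0,"wz":0,"grip":0},
    {"dx":-9.3,"dy":-27.8,"dz":-6,"wx":0,"wy":0,"wz":0,"grip":0},
    {"dx":-9.3,"dy":-27.8,"dz":-6,"wx":0,"wy":0,"wz":0,"grip":0},
    {"dx":-9.3,"dy":-27.8,"dz":-6,"wx":0,"wy":0,"wz":0,"grip":0},
    {"dx":-9.3,"dy":-27.8,"dz":-6,"wx":0,"wy":0,"wz":0,"grip":0},
    {"dx":-9.3,"dy":-27.8,"dz":-6,"wx":0,"wy":0,"wz":0,"grip":0},
    {"dx":-9.3,"dy":-27.8,"dz":-4,"wx":0,"wy":0,"wz":0,"grip":0},
    {"dx":-9.3,"dy":-27.8,"dz":-1.5,"wx":0,"wy":0,"wz":0,"grip":0},
    {"dx":-9.3,"dy":-27.8,"dz":-1.2,"wx":0,"wy":0,"wz":0,"grip":0},
    {"dx":-9.3,"dy":-27.8,"dz":-1.2,"wx":0,"wy":0,"wz":0,"grip":0},
    {"dx":-9.3,"dy":-27.8,"dz":-1.2,"wx":0,"wy":0,"wz":0,"grip":0},
    {"dx":-9.3,"dy":-27.8,"dz":-1.2,"wx":0,"wy":0,"wz":0,"grip":0},
  ],
)

```text
t: 19.37
eef_pos: [0.5448, 0.0857, 0.0499]
tool_rot: [[0.968, 0.252, 0.003], [0.252, -0.968, 0.0], [0.003, 0.001, -1.0]]
contact_force: [0.1, -0.5, 0.1]
finger_gap: 0.004
```

```bash
python3 look.py fl
python3 - <<'E'
import cv2
a=cv2.imread("pics/fl.png");cv2.imwrite("pics/flc.png",a[120:420,120:440])
E
```

```text
{'t': 19.3667, 'eef_pos': [0.5448, 0.0857, 0.0499], 'joint_pos': [0.0533, 0.195, 1.6196, -0.0, 1.3243, 1.3694], 'contact_force': [0.1481, -0.5016, 0.0901]}
```

View pics/flc.png

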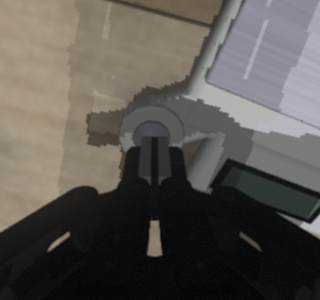

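The fingertips are centred over the front left boss, at about (152,130) in the crop. I'll press the same way.

Request:
move_arm(
  motion=[
    {"dx":0,"dy":0,"dz":0.2,"wx":0,"wy":0,"wz":0,"grip":0},
    {"dx":0,"dy":0,"dz":0.4,"wx":0,"wy":0,"wz":0,"grip":0},
    {"dx":0,"dy":0,"dz":0.4,"wx":0,"wy":0,"wz":0,"grip":0},
    {"dx":0,"dy":0,"dz":0.4,"wx":0,"wy":0,"wz":0,"grip":0},
  ],
)

```text
t: 19.75
eef_pos: [0.5433, 0.0864, 0.0446]
tool_rot: [[0.967, 0.253, 0.0], [0.253, -0.967, 0.0], [0.0, -0.0, -1.0]]
contact_force: [0.9, -0.2, 0.6]
finger_gap: -0.0
```

Request:
move_arm(
  motion=[
    {"dx":0,"dy":0,"dz":0.1,"wx":0,"wy":0,"wz":0,"grip":0},
    {"dx":0,"dy":0,"dz":0.2,"wx":0,"wy":0,"wz":0,"grip":0},
    {"dx":0,"dy":0,"dz":0.2,"wx":0,"wy":0,"wz":0,"grip":0},
    {"dx":0,"dy":0,"dz":0.2,"wx":0,"wy":0,"wz":0,"grip":0},
  ],
)

```text
t: 20.08
eef_pos: [0.5432, 0.0864, 0.0424]
tool_rot: [[0.967, 0.253, -0.0], [0.253, -0.967, 0.0], [-0.0, -0.0, -1.0]]
contact_force: [0.4, -0.4, 0.1]
finger_gap: -0.004
```

Request:
move_arm(
  motion=[
    {"dx":0,"dy":0,"dz":0.1,"wx":0,"wy":0,"wz":0,"grip":0},
    {"dx":0,"dy":0,"dz":0.2,"wx":0,"wy":0,"wz":0,"grip":0},
    {"dx":0,"dy":0,"dz":0.25,"wx":0,"wy":0,"wz":0,"grip":0},
    {"dx":0,"dy":0,"dz":0.25,"wx":0,"wy":0,"wz":0,"grip":0},
    {"dx":0,"dy":0,"dz":0.25,"wx":0,"wy":0,"wz":0,"grip":0},
  ],
)

```text
t: 20.5
eef_pos: [0.5433, 0.0864, 0.0399]
tool_rot: [[0.967, 0.253, -0.0], [0.253, -0.967, 0.0], [-0.0, -0.0, -1.0]]
contact_force: [0.2, 0.0, 0.1]
finger_gap: 0.0
```

Request:
move_arm(
  motion=[
    {"dx":0,"dy":0,"dz":0.1,"wx":0,"wy":0,"wz":0,"grip":0},
    {"dx":0,"dy":0,"dz":0.1,"wx":0,"wy":0,"wz":0,"grip":0},
    {"dx":0,"dy":0,"dz":0.1,"wx":0,"wy":0,"wz":0,"grip":0},
  ],
)

```text
t: 20.75
eef_pos: [0.5432, 0.0863, 0.0389]
tool_rot: [[0.967, 0.253, -0.0], [0.253, -0.967, 0.0], [-0.0, -0.0, -1.0]]
contact_force: [-0.2, 0.0, 0.0]
finger_gap: -0.003
```

Request:
move_arm(
  motion=[
    {"dx":0,"dy":0,"dz":0.05,"wx":0,"wy":0,"wz":0,"grip":0},
    {"dx":0,"dy":0,"dz":0.05,"wx":0,"wy":0,"wz":0,"grip":0},
    {"dx":0,"dy":0,"dz":0.05,"wx":0,"wy":0,"wz":0,"grip":0},
  ],
)

```text
t: 21.0
eef_pos: [0.5433, 0.0864, 0.0385]
tool_rot: [[0.967, 0.253, -0.0], [0.253, -0.967, 0.0], [-0.0, -0.0, -1.0]]
contact_force: [0.1, 0.2, 0.1]
finger_gap: -0.003
```

Request:
move_arm(
  motion=[
    {"dx":0,"dy":0,"dz":0.05,"wx":0,"wy":0,"wz":0,"grip":0},
    {"dx":0,"dy":0,"dz":0.05,"wx":0,"wy":0,"wz":0,"grip":0},
    {"dx":0,"dy":0,"dz":0.05,"wx":0,"wy":0,"wz":0,"grip":0},
  ],
)

```text
t: 21.25
eef_pos: [0.5433, 0.0864, 0.038]
tool_rot: [[0.967, 0.253, -0.0], [0.253, -0.967, 0.0], [-0.0, -0.0, -1.0]]
contact_force: [0.4, 0.5, -0.2]
finger_gap: 0.0
```

Request:
move_arm(
  motion=[
    {"dx":0,"dy":0,"dz":0.05,"wx":0,"wy":0,"wz":0,"grip":0},
    {"dx":0,"dy":0,"dz":0.05,"wx":0,"wy":0,"wz":0,"grip":0},
    {"dx":0,"dy":0,"dz":0.05,"wx":0,"wy":0,"wz":0,"grip":0},
  ],
)

```text
t: 21.5
eef_pos: [0.5434, 0.0864, 0.0378]
tool_rot: [[0.967, 0.253, 0.0], [0.253, -0.967, 0.0], [0.0, -0.0, -1.0]]
contact_force: [-0.6, -0.8, 1.7]
finger_gap: 0.0
```

Request:
move_arm(
  motion=[
    {"dx":0,"dy":0,"dz":0.05,"wx":0,"wy":0,"wz":0,"grip":0},
    {"dx":0,"dy":0,"dz":0.05,"wx":0,"wy":0,"wz":0,"grip":0},
    {"dx":0,"dy":0,"dz":0.05,"wx":0,"wy":0,"wz":0,"grip":0},
  ],
)

```text
t: 21.75
eef_pos: [0.5434, 0.0864, 0.0377]
tool_rot: [[0.967, 0.253, 0.0], [0.253, -0.967, 0.0], [0.0, -0.0, -1.0]]
contact_force: [-2.2, 0.3, 5.1]
finger_gap: -0.003
```

Request:
move_arm(
  motion=[
    {"dx":0,"dy":0,"dz":0.05,"wx":0,"wy":0,"wz":0,"grip":0},
    {"dx":0,"dy":0,"dz":0.05,"wx":0,"wy":0,"wz":0,"grip":0},
    {"dx":0,"dy":0,"dz":0.05,"wx":0,"wy":0,"wz":0,"grip":0},
  ],
)

```text
t: 22.0
eef_pos: [0.5434, 0.0864, 0.0376]
tool_rot: [[0.967, 0.253, 0.0], [0.253, -0.967, 0.0], [0.0, 0.0, -1.0]]
contact_force: [-2.7, -0.8, 7.2]
finger_gap: 0.003
```

All three tested corners are stiff. I'll lift clear, take a last look and hand in.

Request:
move_arm(
  motion=[
    {"dx":0,"dy":0,"dz":-3,"wx":0,"wy":0,"wz":0,"grip":0},
    {"dx":0,"dy":0,"dz":-7,"wx":0,"wy":0,"wz":0,"grip":0},
    {"dx":0,"dy":0,"dz":-11,"wx":0,"wy":0,"wz":0,"grip":0},
    {"dx":0,"dy":0,"dz":-15,"wx":0,"wy":0,"wz":0,"grip":0},
    {"dx":-10,"dy":-10,"dz":-18,"wx":0,"wy":0,"wz":0,"grip":0},
    {"dx":-20,"dy":-20,"dz":-18,"wx":0,"wy":0,"wz":0,"grip":0},
    {"dx":-20,"dy":-20,"dz":-18,"wx":0,"wy":0,"wz":0,"grip":0},
    {"dx":-20,"dy":-20,"dz":-18,"wx":0,"wy":0,"wz":0,"grip":0},
    {"dx":-20,"dy":-20,"dz":-18,"wx":0,"wy":0,"wz":0,"grip":0},
    {"dx":-20,"dy":-20,"dz":-18,"wx":0,"wy":0,"wz":0,"grip":0},
    {"dx":-20,"dy":-20,"dz":-18,"wx":0,"wy":0,"wz":0,"grip":0},
    {"dx":-20,"dy":-20,"dz":-18,"wx":0,"wy":0,"wz":0,"grip":0},
  ],
)

```text
t: 23.0
eef_pos: [0.2952, 0.2318, 0.2172]
tool_rot: [[0.966, 0.26, 0.0], [0.26, -0.966, 0.003], [0.001, -0.003, -1.0]]
contact_force: [-0.2, -0.0, -0.4]
finger_gap: -0.001
```

Run:
```python
from h import *
b=camera("top")[:,:,::-1];cv2.imwrite("pics/end.png",b)
a=cv2.imread("pics/top.png");c=np.hstack([x[130:310,120:480] for x in(a,b)]);cv2.imwrite("pics/cmp.png",c)
m=lambda i:cv2.connectedComponentsWithStats((i[212:245,318:350].max(2)<70).astype(np.uint8))[3][1:]
print(m(a),m(b),observe()['contact_force'],observe()['t'])
```

```text
[[15.05194805 14.71428571]
 [ 4.         11.        ]
 [ 8.         18.        ]
 [ 1.         23.        ]
 [14.         22.        ]] [[15.09722222 14.375     ]
 [ 4.         11.        ]
 [ 8.         18.        ]
 [13.5        22.        ]] [ 0.73044009 -0.23659979 -0.46270626] 23.05
```

View pics/cmp.png

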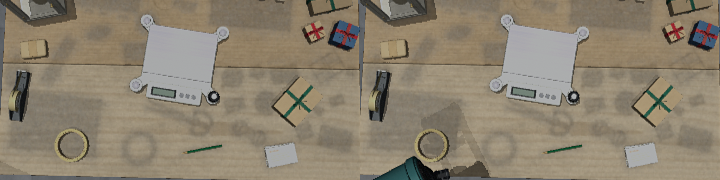

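The before and after views show the scale, parcel, tape and soap all unmoved. The wheel centre shifted by less than 0.5 px and the arm is clear.

```bash
python3 -c "
from plant import *
print(job_done())"
```

```text
the job is handed in; nothing more can be done
None
```

I turned the levelling wheel clockwise by 3.35 rad, about 3.2 mm of foot travel. I then let go, moved the arm clear and handed the job in at about 23 s of the 64 s allowed. No verdict was reported.

**Before:** pressing the wheel top, I felt contact at about z = 79.2 mm. The corner sank at 4–5 N and stopped at about 76.6 mm, so the foot hung roughly 2.6 mm off the table.

**After:**
- **Wheel corner:** stiff, giving about 0.3–0.4 mm at 8 N. The wheel top rests at about 79.7 mm, roughly 0.5 mm higher than before, as intended.
- **Other diagonal:** the rear right boss sank 0.2 mm or less at 6 N, and the front left boss about 0.2–0.3 mm at 7 N. Both rest at the same height, so I found no rocking that way.
- **Surroundings:** the final top view shows the scale, gift box, tape and soap where they started, and the arm touching nothing.

**Less certain:**
- The first touch height is good to only about 0.3 mm. The foot therefore stands an estimated 0.3–0.6 mm past first touch, against a target of 0.6 mm and a limit of about 1.2 mm.
- I did not press the rear left cap.
- The rear right and front left bosses were met at 38 mm. I had expected caps there at 44 mm.

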